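# Tip the stirrer carton over onto its paper mat

## Robot

A 6-joint arm with a two-finger parallel gripper is mounted at the origin on the work surface. World frame = base frame: x ahead of the robot, y to its left, z up, the work surface at z = 0. Lengths are in mm, angles in rad, forces in N, time in s.
With the tool pointing down it reaches from about 350 to 975 mm from the base axis. Payload 7.1 kg.
Tool frame: the origin (TCP) lies midway between the tips of the shut fingers; the grasp point (between the pads) lies 19 mm behind it; z points along the fingers, y is the line along which they close (so a half turn about z gives the same grasp; the last joint's range is limited). The gripper opens to 88 mm and grips with 3 to 60 N. Pads are 20 mm wide; open, the fingers measure 115 mm over their backs; the gripper's body (75 mm by 178 mm) begins 61 mm behind the grasp point.
Start: joints at [-1.257, 0.423, 1.63, -0, 1.089, -0.019], TCP at [204.199, -590.684, 222.675] pointing down, gripper open.
Joint ranges: [-3, 3], [-0.9, 2.11], [0.09, 2.58], [-1.31, 4.45], [0.11, 2.69], [-2.54, 2.54]. Speed limits (rad/s): [2.39, 2.39, 3.01, 3.14, 3.14, 3.14].

## Interface

Orientations are given as a rotation vector (axis times angle).
In Python, from workcell import ctrl gives the robot as it stands.
- The arm moves only by the shell command python3 -m inch 'ROWS' [OPENING]. ROWS is JSON, a list of rows, each an object with "xyz": the shift along the tool's x, y, z in mm, a list of three; "rot": the turn, a rotation vector about the tool's x, y, z in rad, a list of three. In form: [{"xyz": [dx, dy, dz], "rot": [ax, ay, az]}, ...]. A call has 1 to 12 rows; each row is the pose to reach, as a shift and turn from the pose commanded when the call began, along the tool's axes at that moment; what a row does not reach only later rows make up. A row lasts 1/12 s, in which the tool goes at most 41.7 mm and 7.16 degrees, less where a joint would pass 70% of its speed; a pose out of reach is approached as far as the arm can. A call with a gripper value outside its range is refused whole. OPENING is the closure in counts, from 0 (fully open) to 255 (shut), set as the call begins (- or left out, the last holds). The fingers move at their own pace and stop on an object; the grip force is fixed at half the most. Time passes only in rows, so rows that repeat a pose let the fingers close. It gives the time, the measured TCP pose, the force, the opening and the grip force at its end, in the units of the state.
- ctrl.get_obs(): the state, without advancing time (a new reading comes with each control period).
- ctrl.get_image(name): name is "scene" or "top" or "wrist"; returns the picture (420x560x3 uint8, red, green, blue); there is no depth.
- ctrl.camera_model(name): a dict with "fx", "fy", "cx", "cy" (pixels), "k1" (the pictures are not rectified: a ray, as slopes to the right and down, at radius r is drawn at 1 + k1 r^2 times it, then the intrinsics apply), "position" and "attitude" of the camera in the world. Camera axes: x right, y up, looking along -z (the intrinsics and any distortion apply to the point x, -y, -z); pixel columns grow to the right and rows downward; lengths in mm; the calibration is good to about 2 mm. A picture is of the moment at which its call begins: read the wrist's pose just before it. camera_model takes no time and is no camera call; for the wrist camera it gives the pose at the moment of the call.
- ctrl.close_job(): hands the job in; it is judged then, once.
The state is a dict: "t": time; "qpos": joint angles; "qvel": joint speeds; "joint_torque": joint torques, N m; "ee_pos": TCP position; "orientation": TCP orientation; "ft_force": force on the tool from outside, world axes, zero at the start; "moment": the same for the moment, N m; "width": finger opening in mm; "grasp_force": force on a finger pad.
Only numpy, scipy, OpenCV 4.12 (cv2) and the standard library are available. Lean on these libraries where they do the work, as an engineer would, in place of code of your own. Each camera call takes 0.05 s, during which the arm holds its last target. There are 200 camera calls.

## Task

The tall carton of coffee stirrers stands on its end just short of the paper mat on the drinks counter. Using only pushes, without pinching it or lifting it off the counter, slide it along as needed and topple it over so that it ends lying flat, window side up, wholly within the mat. Leave the glass and the stirrer canister where they stand, and take the hand away.

Things in the scene. Friction and masses are not known exactly. Their poses are not given: they have to be found in the camera images.
- carton: Closed cardboard carton, rigid, 45 mm (its x) by 80 mm (its y) by 150 mm (its z, tall), 0.15 to 0.31 kg, centre of mass in its middle. Origin: centre of its underside; z up through its top. The -x face has the stirrer window; the +x face looks to the mat and must end underneath. Slides if pushed within 15 mm of the counter, tips if pushed near the top (past 0.3 rad it falls by itself).
- foot_left (a point): Corner of the carton at the foot end of its mat-side (+x) face, left (+y) side. This foot edge is what the carton turns about when it topples; it stays down on the counter. At the start it lies some 18 to 50 mm short of the mat.
- foot_right (a point): The same foot corner on the right (-y) side.
- top_left (a point): Corner of the carton at the top end of its mat-side (+x) face, left (+y) side.
- top_right (a point): The same top corner on the right (-y) side.
- mat: White paper mat with a thin grey border line, 210 mm (its x) by 130 mm (its y), fixed, flush with the flat counter (no step): the zone for the carton. Origin: its centre, at z = 0; x runs lengthwise, away from the end where the carton stands, which starts up to 12 mm off the mat's centre line and up to 0.2 rad askew.
- tumbler: Clear drinking glass standing upside down, 73 mm across its foot and 88 mm high, loose, beside the mat on its +y side. Origin: centre of its underside. Bystander.
- canister: Perforated steel canister 68 mm across and 100 mm high with wooden stirrers sticking out to about 160 mm, loose, beside the mat on its -y side. Origin: centre of its underside. Bystander.

How it is judged (in metres and radians):
At the end, for the whole second after the job is handed in: The carton lies flat at rest on its mat-side face, window up (within 0.1 rad), with all four corners of that face inside the mat's outline (2 mm over is allowed); the glass and canister stand upright within 15 mm of where they were (angle between carton's own x axis and vertical above 3.04 rad and x of foot_left in the frame of mat between -0.107 and 0.107 m and y of foot_left in the frame of mat between -0.067 and 0.067 m and x of foot_right in the frame of mat between -0.107 and 0.107 m and y of foot_right in the frame of mat between -0.067 and 0.067 m and x of top_left in the frame of mat between -0.107 and 0.107 m and y of top_left in the frame of mat between -0.067 and 0.067 m and x of top_right in the frame of mat between -0.107 and 0.107 m and y of top_right in the frame of mat between -0.067 and 0.067 m and linear speed of carton below 0.02 m/s and distance of each of tumbler, canister from where it was at the start of the episode below 0.015 m and angle between each of tumbler, canister's own z axis and vertical below 0.1 rad); the robot touches nothing.
It fails at once if the carton is lifted: a corner of its foot edge rises more than 25 mm off the counter (height (world z) of any of foot_left, foot_right above 0.025 m).
It fails at once if the carton is taken between the fingers (the point between the finger pads lies inside it or just over its top end) (x of the grasp point in the frame of carton between -0.015 and 0.015 m and y of the grasp point in the frame of carton between -0.03 and 0.03 m and z of the grasp point in the frame of carton between 0 and 0.165 m).
It fails at once if the glass or canister is moved more than 15 mm or tipped (distance of any of tumbler, canister from where it was at the start of the episode above 0.015 m or angle between any of tumbler, canister's own z axis and vertical above 0.2 rad).
It also fails if it takes over 42 s, if anything falls off the work surface, if the arm or the gripper's body presses on something with over 40 N, if the wrist force passes 120 N, or if a joint passes its speed limit or range.

## Working session

There is one attempt and no reset: what is moved stays moved. The work goes in short steps, Python scripts to look and compute and a shell command to move; the robot and the scene stay as the last step left them, time stands still between calls to the robot, and variables do not carry over. Pictures are saved under pics/ and viewed, at most 10 in all, crops included, and the job is handed in when it is done.

```bash
mkdir -p pics
cat > h.py <<'E'
import numpy as np, cv2
from scipy.spatial.transform import Rotation as R
from workcell import ctrl
def rot(a):
    a=np.array(a,float)
    return a if a.shape==(3,3) else (R.from_rotvec(a).as_matrix() if a.size==3 else R.from_quat(a).as_matrix())
def ray(m,u,v):
    d=np.array([(u-m['cx'])/m['fx'],(v-m['cy'])/m['fy']]); s=d.copy()
    for _ in range(30): s=d/(1+m['k1']*(s@s))
    return rot(m['attitude'])@np.array([s[0],-s[1],-1.0])
def onz(m,u,v,z=0):
    r=ray(m,u,v); p=np.array(m['position'],float); return p+r*(z-p[2])/r[2]
def proj(m,P):
    c=rot(m['attitude']).T@(np.array(P,float)-np.array(m['position'])); s=np.array([c[0],-c[1]])/-c[2]
    s=s*(1+m['k1']*(s@s)); return np.array([m['fx']*s[0]+m['cx'],m['fy']*s[1]+m['cy']])
E
python3 - <<'E'
from h import *
for n in ('scene','top'):
    cv2.imwrite(f'pics/{n}0.png',ctrl.get_image(n)[:,:,::-1]); print(n,ctrl.camera_model(n))
print(ctrl.get_obs())
E
```

```text
scene {'fx': 522.8174539482369, 'fy': 522.8174539482369, 'cx': 278.26460324173667, 'cy': 203.50260873966283, 'k1': -0.052099284346965716, 'position': array([1322.4545782 ,  360.31322496,  721.5629602 ]), 'attitude': array([0.56455814, 0.86288097, 1.82850216])}
top {'fx': 455.5596574087063, 'fy': 455.5596574087063, 'cx': 283.80492778480107, 'cy': 207.90612692916127, 'k1': 0.01654603375552873, 'position': array([556.48882322,  61.29560565, 829.13364746]), 'attitude': array([ 0.06090744, -0.11390471, -1.57625844])}
{'t': 0.1, 'qpos': array([-1.25695914e+00,  4.23757822e-01,  1.63059381e+00, -2.37461718e-05,
        1.08860200e+00, -1.90308166e-02]), 'qvel': array([-7.01314457e-04, -1.80843267e-03,  8.51029303e-05, -2.33034735e-04,
       -1.92402593e-03, -9.73648021e-04]), 'joint_torque': array([-1.59829251e-04, -5.45610917e+01, -2.74324214e+01,  6.46445341e-02,
        1.88552414e-02, -1.27199473e-05]), 'ee_pos': array([ 204.06901808, -590.22251216,  221.99131993]), 'orientation': array([-3.09685405e+00, -5.20251808e-01,  3.46510088e-04]), 'ft_force': array([-0.04080586, -0.65556157, -0.00818073]), 'moment': array([-0.03684947, -0.01103351,  0.03551861]), 'grasp_force': 0.0, 'width': 87.85085857555903}
```

View pics/scene0.png

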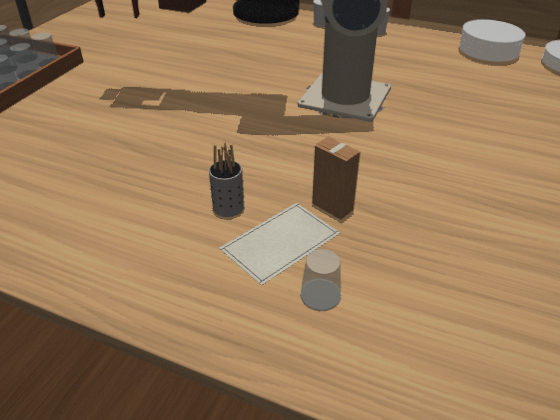

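View pics/top0.png

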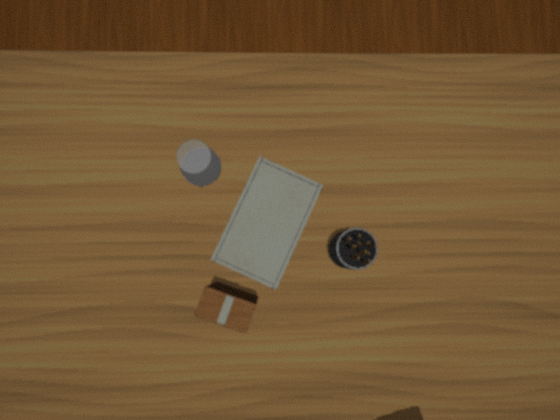

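The scene view shows the carton standing at about (335,180), with the mat in front, the glass at (321,280) and the canister at (227,190). In the top view the mat corners are at about (261,157), (322,185), (275,288) and (212,260), and the carton's top face is near (227,308). I'll enlarge the relevant parts to get precise corners.

Run:
```python
from h import *
a=cv2.imread('pics/top0.png')[140:345,170:390]; b=cv2.imread('pics/scene0.png')[130:315,195:375]
cv2.imwrite('pics/topc.png',cv2.resize(a,None,fx=2.9,fy=2.9,interpolation=cv2.INTER_CUBIC))
cv2.imwrite('pics/scc.png',cv2.convertScaleAbs(cv2.resize(b,None,fx=3.2,fy=3.2,interpolation=cv2.INTER_CUBIC),alpha=1.3))
m=ctrl.camera_model('top')
g=cv2.cvtColor(cv2.imread('pics/top0.png'),cv2.COLOR_BGR2HSV)
k=((g[...,1]<70)&(g[...,2]>95)).astype(np.uint8)
n,l,s,c=cv2.connectedComponentsWithStats(k)
i=1+np.argmax(s[1:,4]);print(s[i])
box=cv2.boxPoints(cv2.minAreaRect(np.argwhere(l==i)[:,::-1].astype(np.float32)));print(box)
P=np.array([onz(m,*q)[:2] for q in box]);print(P,np.linalg.norm(P-np.roll(P,-1,0),axis=1))
for n,q,z in [('tl',(206,288),150),('tr',(256,304),150),('br',(247,331),150),('bl',(195,311),150)]: print(n,onz(m,*q,z))
```

```text
[ 211  157  112  132 8194]
[[209.91707 259.34634]
 [258.20975 154.71219]
 [323.78052 184.97562]
 [275.48782 289.60977]]
[[556.62590414 166.71793396]
 [748.40924478  79.40349534]
 [691.21696539 -41.42745577]
 [501.56165959  49.17459198]] [210.72413469 133.68274222 210.18531365 129.80180381]
tl [515.03744561 152.94809037 150.        ]
tr [491.09856013  80.00692286 150.        ]
br [452.8107309   93.12289212 150.        ]
bl [482.29759833 168.47446011 150.        ]
```

View pics/topc.png

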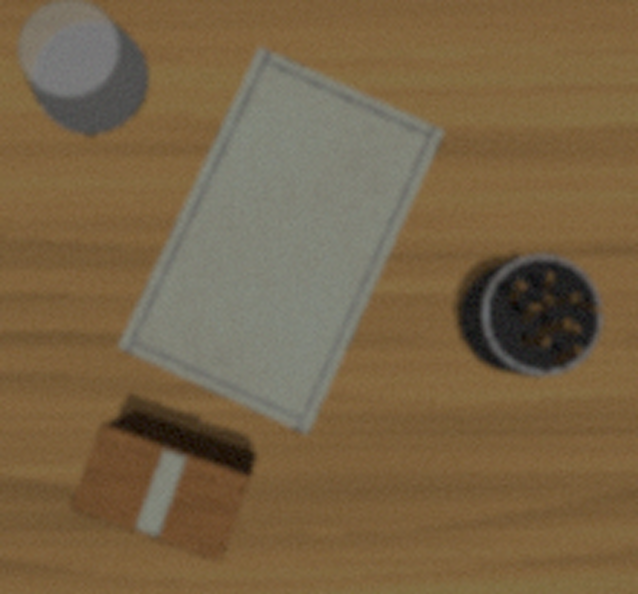

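View pics/scc.png

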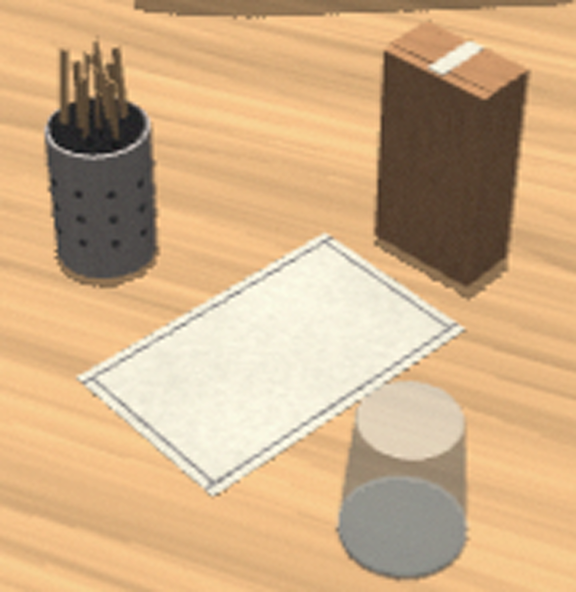

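The crops give these corners. In the top crop, the carton's top face is front-left (108,425), front-right (252,472), back-right (222,560), back-left (72,512), and the mat is (262,50), (441,132), (305,432), (121,347). In the scene crop, the carton is (384,50), (485,98), (527,71), (430,22) with feet (376,245) and (470,292), and the mat is (328,235), (464,328), (213,494), (80,379). Next I'll fit poses from both views.

```bash
cat > fit.py <<'E'
from h import *
from scipy.optimize import least_squares
mt,ms=ctrl.camera_model('top'),ctrl.camera_model('scene')
T=lambda p:((p[0]+.5)/2.9-.5+170,(p[1]+.5)/2.9-.5+140)
S=lambda p:((p[0]+.5)/3.2-.5+195,(p[1]+.5)/3.2-.5+130)
def fit(obs,x0):
    def res(x):
        Rz=R.from_euler('z',x[2]).as_matrix()
        return np.concatenate([proj(m,[x[0],x[1],0]+Rz@np.array(l,float))-q for m,l,q in obs])
    r=least_squares(res,x0); print(np.round(r.x,3)); print(np.round(r.fun.reshape(-1,2),1).tolist()); return r.x
E
python3 - <<'E'
from fit import *
mat=[(105,65,0),(105,-65,0),(-105,-65,0),(-105,65,0)]
x=[625,63,-.43]
a=[(mt,l,T(p)) for l,p in zip(mat,[(262,50),(441,132),(305,432),(121,347)])]
b=[(ms,l,S(p)) for l,p in zip(mat,[(213,494),(80,379),(328,235),(464,328)])]
fit(a,x);fit(b,x);M=fit(a+b,x)
c=[(22.5,40,150),(22.5,-40,150),(-22.5,-40,150),(-22.5,40,150)]
x=[485,123,-.3]
a=[(mt,l,T(p)) for l,p in zip(c,[(108,425),(252,472),(222,560),(72,512)])]
b=[(ms,l,S(p)) for l,p in zip(c,[(485,98),(384,50),(430,22),(527,71)])]
b+=[(ms,(22.5,40,0),S((470,292))),(ms,(22.5,-40,0),S((376,245)))]
fit(a,x);fit(b,x);C=fit(a+b,x)
r=R.from_euler('z',C[2]-M[2]).as_matrix()[:2,:2]; d=R.from_euler('z',-M[2]).as_matrix()[:2,:2]@(C[:2]-M[:2])
print('carton in mat',d,C[2]-M[2],[ (d+r@np.array(k)).round(1) for k in ((22.5,40),(22.5,-40))])
# bystanders: base centre approx
print('tum',onz(mt,*T((70,45)),88),onz(mt,*T((90,75)),0),'base sc',onz(ms,*S((403,527)),0))
print('can',onz(mt,*T((541,315)),100))
E
```

```text
[ 6.23851e+02  6.31730e+01 -4.39000e-01]
[[-0.7, -1.2], [1.4, -0.3], [0.8, 1.2], [-1.4, 0.1]]
[ 6.24356e+02  6.29250e+01 -4.38000e-01]
[[0.3, 0.7], [-0.8, -0.7], [-0.5, -0.8], [0.9, 0.4]]
[ 6.24028e+02  6.30390e+01 -4.38000e-01]
[[-0.7, -1.3], [1.5, -0.4], [0.9, 1.1], [-1.3, 0.1], [0.4, 0.5], [-0.6, -0.8], [-0.3, -0.9], [1.0, 0.4]]
[ 4.84036e+02  1.23547e+02 -3.30000e-01]
[[-1.7, -0.5], [0.5, 0.7], [0.9, 0.4], [0.3, -0.6]]
[ 4.87155e+02  1.25599e+02 -3.37000e-01]
[[0.6, 1.3], [-0.3, 0.6], [-0.6, 0.3], [1.3, -0.1], [-0.5, -0.2], [-0.7, -2.0]]
[ 4.84613e+02  1.24208e+02 -3.30000e-01]
[[-2.1, -0.9], [0.1, 0.3], [0.4, -0.0], [-0.2, -1.0], [0.4, 0.4], [-0.6, -0.1], [-0.9, -0.4], [1.0, -1.0], [-0.6, -1.2], [-0.9, -2.8]]
carton in mat [-152.19698795   -3.77849843] 0.1077976226990795 [array([-134.1,   38.4]), array([-125.5,  -41.1])]
tum [727.35062428 183.37931362  88.        ] [728.24179867 185.05452975   0.        ] base sc [726.27365187 184.22797842   0.        ]
can [572.04436848 -79.2532707  100.        ]
```

```bash
cat > go.py <<'E'
# python3 go.py mx my z tilt [measured-base]: shift/turn to a pose in mat frame (pushing along mat +x with tool -x)
import sys; from h import *
M=(624.0,63.0,-0.438)
def report():
    o=ctrl.get_obs(); Rm=R.from_euler('z',-M[2]).as_matrix()
    p=Rm@(o['ee_pos']-[M[0],M[1],0]); Q=Rm@rot(o['orientation'])
    print('t',round(o['t'],2),'mat xyz',p.round(1),'toolz',Q[:,2].round(3),'toolx',Q[:,0].round(3),'q',o['qpos'].round(2),'F',o['ft_force'].round(1),'w',round(o['width'],1))
    return o
def target(mx,my,z,th):
    Rm=R.from_euler('z',M[2]).as_matrix(); p=Rm[:,0]; k=np.array([0,0,1.])
    Z=-np.cos(th)*k+np.sin(th)*p; X=-(np.cos(th)*p+np.sin(th)*k)
    return Rm@[mx,my,0]+[M[0],M[1],z], np.c_[X,np.cross(Z,X),Z]
o=report()
if len(sys.argv)>1:
    P,Q=target(*map(float,sys.argv[1:5])); Ro=rot(o['orientation'])
    print('xyz',(Ro.T@(P-o['ee_pos'])).round(1),'rot',R.from_matrix(Ro.T@Q).as_rotvec().round(3),'world',P.round(1))
E
python3 go.py -96 -330 240 0.25; python3 go.py -215 -3 230 0.5
```

```text
t 0.1 mat xyz [-103.2 -769.7  222. ] toolz [-0.001  0.001 -1.   ] toolx [0.717 0.697 0.   ] q [-1.26  0.42  1.63 -0.    1.09 -0.02] F [-0.  -0.7 -0. ] w 87.9
xyz [ 311.5 -310.4  -17.6] rot [-0.297 -0.122 -2.355] world [ 397.1 -195.1  240. ]
t 0.1 mat xyz [-103.2 -769.7  222. ] toolz [-0.001  0.001 -1.   ] toolx [0.717 0.697 0.   ] q [-1.26  0.42  1.63 -0.    1.09 -0.02] F [-0.  -0.7 -0. ] w 87.9
xyz [ 454.  -627.8   -7.2] rot [-0.59  -0.241 -2.31 ] world [428.  151.5 230. ]
```

```bash
r='x'; python3 -m inch '[{"xyz":[310,-310,-18],"rot":[0,0,-1.3]},{"xyz":[310,-310,-18],"rot":[0,0,-1.3]},{"xyz":[310,-310,-18],"rot":[0,0,-1.3]},{"xyz":[310,-310,-18],"rot":[0,0,-1.3]},{"xyz":[310,-310,-18],"rot":[0,0,-1.3]},{"xyz":[310,-310,-18],"rot":[0,0,-1.3]},{"xyz":[310,-310,-18],"rot":[0,0,-1.3]},{"xyz":[310,-310,-18],"rot":[0,0,-1.3]},{"xyz":[310,-310,-18],"rot":[0,0,-1.3]},{"xyz":[310,-310,-18],"rot":[0,0,-1.3]},{"xyz":[310,-310,-18],"rot":[0,0,-1.3]},{"xyz":[310,-310,-18],"rot":[0,0,-1.3]}]' 139; python3 go.py -215 -3 230 0.5
```

```text
t: 1.1
ee_pos: [397.0, -193.1, 240.8]
orientation: [-2.144, -2.296, -0.001]
ft_force: [0.3, -0.3, 0.4]
width: 39.9
grasp_force: 0.0
t 1.1 mat xyz [ -96.9 -328.2  240.8] toolz [-0.     0.001 -1.   ] toolx [-0.485  0.874  0.001] q [-0.48  0.12  2.    0.    1.02 -0.55] F [ 0.3 -0.3  0.4] w 39.9
xyz [341.7  54.6  11.1] rot [-0.265 -0.452 -1.041] world [428.  151.5 230. ]
```

```bash
python3 -m inch '[{"xyz":[342,55,11],"rot":[-0.265,-0.45,-1.04]},{"xyz":[342,55,11],"rot":[-0.265,-0.45,-1.04]},{"xyz":[342,55,11],"rot":[-0.265,-0.45,-1.04]},{"xyz":[342,55,11],"rot":[-0.265,-0.45,-1.04]},{"xyz":[342,55,11],"rot":[-0.265,-0.45,-1.04]},{"xyz":[342,55,11],"rot":[-0.265,-0.45,-1.04]},{"xyz":[342,55,11],"rot":[-0.265,-0.45,-1.04]},{"xyz":[342,55,11],"rot":[-0.265,-0.45,-1.04]},{"xyz":[342,55,11],"rot":[-0.265,-0.45,-1.04]},{"xyz":[342,55,11],"rot":[-0.265,-0.45,-1.04]},{"xyz":[342,55,11],"rot":[-0.265,-0.45,-1.04]},{"xyz":[342,55,11],"rot":[-0.265,-0.45,-1.04]}]'; python3 go.py -218 -3 8 0.5
```

```text
t: 2.1
ee_pos: [429.3, 148.0, 229.4]
orientation: [0.588, 2.587, -0.15]
ft_force: [0.3, 0.2, 1.3]
width: 40.0
grasp_force: 0.0
t 2.1 mat xyz [-212.4   -5.6  229.4] toolz [ 0.477 -0.004 -0.879] toolx [-0.879  0.008 -0.477] q [ 0.59  0.08  2.2  -0.67  0.72 -0.05] F [0.3 0.2 1.3] w 40.0
xyz [110.6   2.6 191.8] rot [-0.004 -0.003 -0.008] world [425.3 152.7   8. ]
```

```bash
python3 -m inch '[{"xyz":[109,2.5,186],"rot":[0,0,-0.008]},{"xyz":[109,2.5,186],"rot":[0,0,-0.008]},{"xyz":[109,2.5,186],"rot":[0,0,-0.008]},{"xyz":[109,2.5,186],"rot":[0,0,-0.008]},{"xyz":[109,2.5,186],"rot":[0,0,-0.008]},{"xyz":[109,2.5,186],"rot":[0,0,-0.008]},{"xyz":[109,2.5,186],"rot":[0,0,-0.008]},{"xyz":[109,2.5,186],"rot":[0,0,-0.008]},{"xyz":[109,2.5,186],"rot":[0,0,-0.008]}]'; python3 go.py -196 -3 8 0.5
python3 - <<'E'
from h import *
a=ctrl.get_image('scene')[100:280,230:430,::-1]; b=ctrl.get_image('top')[200:380,130:330,::-1]
cv2.imwrite('pics/p3.png',cv2.resize(np.hstack([a,b]),None,fx=2,fy=2,interpolation=cv2.INTER_CUBIC))
E
```

```text
t: 2.85
ee_pos: [429.8, 165.4, 33.7]
orientation: [0.593, 2.611, -0.18]
ft_force: [0.2, -0.3, -0.5]
width: 40.2
grasp_force: 0.0
t 2.85 mat xyz [-219.3   10.4   33.7] toolz [ 0.458 -0.03  -0.888] toolx [-0.889  0.001 -0.458] q [ 0.62  0.55  2.25 -1.31  0.44  0.73] F [ 0.2 -0.3 -0.5] w 40.2
xyz [ -9.  -12.4  33.9] rot [-0.03  -0.024 -0.001] world [445.2 143.4   8. ]
```

View pics/p3.png

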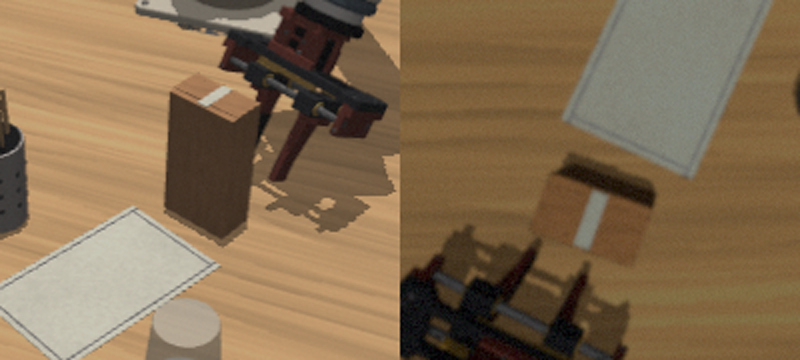

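The picture shows the gripper behind the carton, with the tips about 30 mm from its back face. Joint 4 is at its limit, so I can't tilt any lower here. A vertical tool can't push low on a standing carton without the body hitting it. I'll reverse the order: topple first with a vertical tool near the top, then slide the lying carton by its 45 mm high foot end.

```bash
sed -i 's/def target(mx,my,z,th):/def target(mx,my,z,th,yaw=0):/; s/p=Rm\[:,0\]; k/p=Rm@[np.cos(yaw),np.sin(yaw),0]; k/; s/sys.argv\[1:5\]/sys.argv[1:6]/' go.py; python3 go.py -212 -10 132 0 0.108
```

```text
t 2.95 mat xyz [-219.5   10.7   34.2] toolz [ 0.458 -0.028 -0.888] toolx [-0.889  0.001 -0.459] q [ 0.62  0.55  2.25 -1.31  0.44  0.74] F [ 0.3 -0.2 -0.1] w 40.0
xyz [-51.6 -23.  -82.8] rot [-0.053  0.474 -0.114] world [427.8 143.9 132. ]
```

```bash
python3 -m inch '[{"xyz":[-52,-18,-83],"rot":[0,0,0]},{"xyz":[-52,-18,-83],"rot":[0,0,0]},{"xyz":[-52,-18,-83],"rot":[0,0,0]},{"xyz":[-52,-18,-83],"rot":[-0.05,0.47,-0.11]},{"xyz":[-52,-18,-83],"rot":[-0.05,0.47,-0.11]},{"xyz":[-52,-18,-83],"rot":[-0.05,0.47,-0.11]},{"xyz":[-52,-18,-83],"rot":[-0.05,0.47,-0.11]},{"xyz":[-52,-18,-83],"rot":[-0.05,0.47,-0.11]}]'; python3 go.py -212 -10 132 0 0.108
```

```text
t: 3.62
ee_pos: [429.2, 147.3, 132.0]
orientation: [0.549, 2.972, -0.077]
ft_force: [-0.8, 0.1, -0.1]
width: 39.7
grasp_force: 0.0
t 3.62 mat xyz [-212.1   -6.3  132. ] toolz [ 0.127 -0.019 -0.992] toolx [-0.989 -0.074 -0.125] q [ 0.38  0.29  2.11 -0.17  0.67 -0.7 ] F [-0.8  0.1 -0.1] w 39.7
xyz [ 0.1 -3.7  0.1] rot [-0.031  0.125 -0.035] world [427.8 143.9 132. ]
```

```bash
python3 -m inch '[{"xyz":[-5,-3.5,0],"rot":[-0.03,0.125,-0.035]},{"xyz":[-14,-3.5,1.5],"rot":[-0.03,0.125,-0.035]},{"xyz":[-20,-3.5,2.5],"rot":[-0.03,0.125,-0.035]},{"xyz":[-20,-3.5,2.5],"rot":[-0.03,0.125,-0.035]}]'; python3 go.py -180 -7 132 0 0.108
```

```text
t: 3.95
ee_pos: [448.3, 135.5, 131.3]
orientation: [0.523, 3.094, -0.007]
ft_force: [-0.2, 0.8, 0.6]
width: 39.9
grasp_force: 0.0
t 3.95 mat xyz [-189.8   -8.9  131.3] toolz [ 0.005 -0.003 -1.   ] toolx [-0.995 -0.103 -0.005] q [ 0.27  0.34  2.04 -0.01  0.77 -0.96] F [-0.2  0.8  0.6] w 39.9
xyz [-10.    0.9  -0.6] rot [-0.004  0.005 -0.005] world [458. 133. 132.]
```

```bash
python3 -m inch '[{"xyz":[-5,0,0],"rot":[0,0,0]},{"xyz":[-10,0,0],"rot":[0,0,0]},{"xyz":[-15,0,0],"rot":[0,0,0]},{"xyz":[-20,0,0],"rot":[0,0,0]},{"xyz":[-25,0,0],"rot":[0,0,0]},{"xyz":[-30,0,0],"rot":[0,0,0]},{"xyz":[-35,0,0],"rot":[0,0,0]},{"xyz":[-40,0,0],"rot":[0,0,0]},{"xyz":[-45,0,0],"rot":[0,0,0]},{"xyz":[-50,0,0],"rot":[0,0,0]},{"xyz":[-55,0,0],"rot":[0,0,0]},{"xyz":[-60,0,0],"rot":[0,0,0]}]'; python3 -m inch '[{"xyz":[0,0,0],"rot":[0,0,0]},{"xyz":[0,0,0],"rot":[0,0,0]},{"xyz":[15,0,0],"rot":[0,0,0]},{"xyz":[35,0,0],"rot":[0,0,0]},{"xyz":[55,0,0],"rot":[0,0,0]},{"xyz":[55,0,0],"rot":[0,0,0]}]'; python3 go.py
python3 - <<'E'
from h import *
cv2.imwrite('pics/s4.png',ctrl.get_image('scene')[:,:,::-1]);cv2.imwrite('pics/t4.png',ctrl.get_image('top')[:,:,::-1])
a=cv2.imread('pics/t4.png')[140:345,170:390]; b=cv2.imread('pics/s4.png')[130:315,195:375]
cv2.imwrite('pics/p4.png',np.hstack([cv2.resize(a,(400,373),interpolation=cv2.INTER_CUBIC),cv2.resize(b,(363,373),interpolation=cv2.INTER_CUBIC)]))
E
```

```text
t: 4.95
ee_pos: [504.1, 116.6, 130.4]
orientation: [0.52, 3.098, -0.007]
ft_force: [0.7, -0.4, 0.3]
width: 39.9
grasp_force: 0.0
t: 5.45
ee_pos: [447.7, 134.9, 129.8]
orientation: [-0.518, -3.095, 0.009]
ft_force: [-0.5, 0.6, -1.0]
width: 40.0
grasp_force: 0.0
t 5.45 mat xyz [-190.1   -9.7  129.8] toolz [-0.002 -0.007 -1.   ] toolx [-0.994 -0.106  0.002] q [ 0.27  0.34  2.03 -0.01  0.77 -0.97] F [-0.5  0.6 -1. ] w 40.0
```

View pics/p4.png

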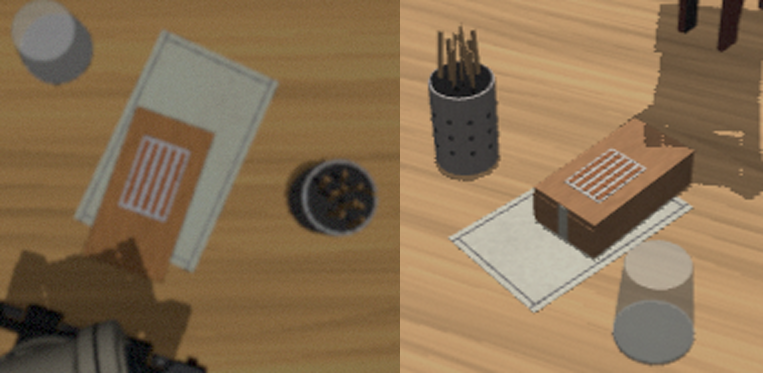

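The carton lies flat with the window up. Its top-face corners in the left panel are about (137,107), (215,132), (162,281) and (84,250), and the foot end still overhangs the mat's near edge. I'll measure it in the mat frame.

```bash
cat > lie.py <<'E'
from fit import *
M=(624.0,63.0,-0.438); Rm=R.from_euler('z',-M[2]).as_matrix()
def lying(top,sc):
    # local frame: origin foot-edge centre on counter, x towards carton top
    a=[(mt,l,q) for l,q in top]+[(ms,l,q) for l,q in sc]
    x=fit(a,[510,115,-.33]); d=Rm@[x[0]-M[0],x[1]-M[1],0]; y=x[2]-M[2]
    r=R.from_euler('z',y).as_matrix()
    print('foot centre in mat',d.round(1),'yaw',round(y,3)); print([(d+r@np.array(k,float))[:2].round(1).tolist() for k in ((0,40,0),(0,-40,0),(150,40,0),(150,-40,0))])
E
python3 - <<'E'
from lie import *
t=lambda p:((p[0]+.5)/1.818-.5+170,(p[1]+.5)/1.82-.5+140); s=lambda p:((p[0]+.5)/2.017-.5+195,(p[1]+.5)/2.016-.5+130)
lying([((150,40,45),t((137,107))),((150,-40,45),t((215,132))),((0,-40,45),t((162,281))),((0,40,45),t((84,250)))],
 [((150,40,45),s((598,216))),((150,-40,45),s((534,191))),((0,40,45),s((693,152))),((150,40,0),s((597,260))),((150,-40,0),s((534,226)))])
E
python3 go.py -190 -6 25 0 0.1
```

```text
[4.65087e+02 2.19008e+02 4.37000e-01]
[[-128.9, 45.5], [-128.0, 11.4], [-62.4, 10.0], [-63.7, 48.4], [-75.2, 8.9], [-86.2, 22.4], [-139.1, -9.9], [-78.6, 4.0], [-88.9, 22.0]]
foot centre in mat [-210.1   73.9    0. ] yaw 0.875
[[-240.8, 99.5], [-179.4, 48.3], [-144.7, 214.7], [-83.3, 163.4]]
t 5.55 mat xyz [-186.7   -8.   130.5] toolz [ 0.002 -0.004 -1.   ] toolx [-0.994 -0.107 -0.002] q [ 0.27  0.34  2.03 -0.01  0.77 -0.97] F [ 0.2  0.  -0.2] w 40.0
xyz [  3.2   2.8 105.5] rot [-0.004  0.002  0.007] world [449.4 138.2  25. ]
```

Run:
```python
from lie import *
t=lambda p:((p[0]+.5)/1.818-.5+170,(p[1]+.5)/1.82-.5+140); s=lambda p:((p[0]-400+.5)/2.017-.5+195,(p[1]+.5)/2.016-.5+130)
lying([((150,40,45),t((137,107))),((150,-40,45),t((215,132))),((0,-40,45),t((162,281))),((0,40,45),t((84,250)))],
 [((150,40,45),s((598,216))),((150,-40,45),s((534,191))),((0,40,45),s((693,152))),((150,40,0),s((597,260))),((150,-40,0),s((534,226)))])
```

```text
[ 5.09406e+02  1.14353e+02 -3.36000e-01]
[[-0.8, -2.1], [-0.0, -0.9], [0.8, 0.6], [-1.0, 2.4], [-1.0, 4.9], [-0.2, -1.9], [0.7, -1.3], [-0.9, -0.0], [0.4, -2.5]]
foot centre in mat [-125.6   -2.1    0. ] yaw 0.102
[[-129.6, 37.7], [-121.5, -41.9], [19.6, 53.0], [27.7, -26.6]]
```

```bash
python3 -m inch '[{"xyz":[3,2,35],"rot":[0,0,0.05]},{"xyz":[3,2,70],"rot":[0,0,0.107]},{"xyz":[3,2,106],"rot":[0,0,0.107]},{"xyz":[3,2,106],"rot":[0,0,0.107]},{"xyz":[3,2,106],"rot":[0,0,0.107]}]'; python3 go.py -145 -3 25 0; python3 go.py -85 -3 25 0
```

```text
t: 5.97
ee_pos: [448.8, 136.6, 23.0]
orientation: [-0.684, -3.063, 0.011]
ft_force: [-0.3, 0.5, 0.2]
width: 39.9
grasp_force: 0.0
t 5.97 mat xyz [-189.9   -7.7   23. ] toolz [-0.002 -0.007 -1.   ] toolx [-1.     0.001  0.002] q [ 0.27  0.55  2.07 -0.01  0.53 -0.85] F [-0.3  0.5  0.2] w 39.9
xyz [-44.9   4.7  -2.1] rot [-0.007 -0.002 -0.001] world [491.4 121.8  25. ]
t 5.97 mat xyz [-189.9   -7.7   23. ] toolz [-0.002 -0.007 -1.   ] toolx [-1.     0.001  0.002] q [ 0.27  0.55  2.07 -0.01  0.53 -0.85] F [-0.3  0.5  0.2] w 39.9
xyz [-104.9    4.8   -2.2] rot [-0.007 -0.002 -0.001] world [545.8  96.3  25. ]
```

```bash
python3 -m inch '[{"xyz":[-15,5,-3],"rot":[0,0,0]},{"xyz":[-30,5,-3],"rot":[0,0,0]},{"xyz":[-42,5,-3],"rot":[0,0,0]},{"xyz":[-47,5,-3],"rot":[0,0,0]},{"xyz":[-52,5,-3],"rot":[0,0,0]},{"xyz":[-57,5,-3],"rot":[0,0,0]},{"xyz":[-62,5,-3],"rot":[0,0,0]},{"xyz":[-67,5,-3],"rot":[0,0,0]},{"xyz":[-72,5,-3],"rot":[0,0,0]},{"xyz":[-77,5,-3],"rot":[0,0,0]},{"xyz":[-82,5,-3],"rot":[0,0,0]},{"xyz":[-87,5,-3],"rot":[0,0,0]}]'; python3 go.py -85 -3 25 0
```

```text
t: 6.97
ee_pos: [530.4, 104.5, 27.3]
orientation: [0.685, 3.066, -0.008]
ft_force: [-2.2, 1.0, 1.8]
width: 40.1
grasp_force: 1.3
t 6.97 mat xyz [-102.4   -2.2   27.3] toolz [ 0.001 -0.005 -1.   ] toolx [-1.     0.001 -0.001] q [ 0.18  0.6   1.91 -0.01  0.63 -0.95] F [-2.2  1.   1.8] w 40.1
xyz [-17.4  -0.8   2.3] rot [-0.005  0.001 -0.001] world [545.8  96.3  25. ]
```

Contact force is about 2.4 N as expected, so I'll finish the slide, back off, rise and look.

```bash
python3 -m inch '[{"xyz":[-5,0,0],"rot":[0,0,0]},{"xyz":[-10,0,0],"rot":[0,0,0]},{"xyz":[-14,0,0],"rot":[0,0,0]},{"xyz":[-17,0,0],"rot":[0,0,0]},{"xyz":[-17,0,0],"rot":[0,0,0]},{"xyz":[0,0,0],"rot":[0,0,0]},{"xyz":[30,0,0],"rot":[0,0,0]},{"xyz":[60,0,0],"rot":[0,0,0]},{"xyz":[80,0,-30],"rot":[0,0,0]},{"xyz":[80,0,-60],"rot":[0,0,0]},{"xyz":[80,0,-80],"rot":[0,0,0]},{"xyz":[80,0,-80],"rot":[0,0,0]}]'; python3 go.py
python3 - <<'E'
from h import *
cv2.imwrite('pics/s5.png',ctrl.get_image('scene')[:,:,::-1]);cv2.imwrite('pics/t5.png',ctrl.get_image('top')[:,:,::-1])
a=cv2.imread('pics/t5.png')[140:325,170:370]; b=cv2.imread('pics/s5.png')[130:315,195:375]
cv2.imwrite('pics/p5.png',np.hstack([cv2.resize(a,None,fx=2,fy=2,interpolation=cv2.INTER_CUBIC),cv2.resize(b,None,fx=2,fy=2,interpolation=cv2.INTER_CUBIC)]))
E
```

```text
t: 7.97
ee_pos: [460.2, 140.1, 110.9]
orientation: [0.682, 3.06, -0.002]
ft_force: [0.9, 1.0, -0.6]
width: 40.0
grasp_force: 0.0
t 7.97 mat xyz [-181.     0.3  110.9] toolz [ 0.007  0.    -1.   ] toolx [-1.     0.    -0.007] q [ 0.27  0.39  2.02 -0.01  0.72 -0.85] F [ 0.9  1.  -0.6] w 40.0
```

View pics/p5.png

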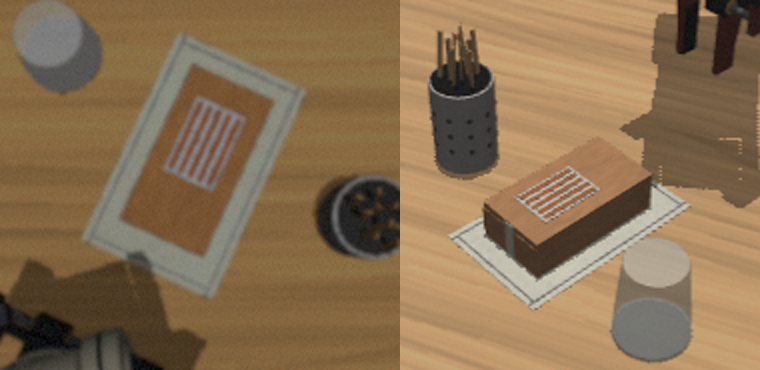

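The carton is flush with the mat and mat border shows all round it. Its top corners are at (192,65), (274,99), (205,258) and (120,219), and the glass and canister haven't moved. I'll check the numbers quickly and hand in if they are good.

Run:
```python
from lie import *
t=lambda p:((p[0]+.5)/2-.5+170,(p[1]+.5)/2-.5+140); s=lambda p:((p[0]-400+.5)/2-.5+195,(p[1]+.5)/2-.5+130)
lying([((150,40,45),t((192,65))),((150,-40,45),t((274,99))),((0,-40,45),t((205,258))),((0,40,45),t((120,219)))],
 [((150,40,45),s((540,245))),((150,-40,45),s((484,205))),((0,40,45),s((652,178))),((150,40,0),s((539,279)))])
```

```text
[ 5.56818e+02  9.19470e+01 -4.26000e-01]
[[-0.6, -1.8], [0.3, -0.3], [-0.2, -0.4], [-0.5, 0.1], [-0.7, 0.1], [-0.2, -1.8], [0.5, -2.8], [0.3, 0.1]]
foot centre in mat [-73.1  -2.3   0. ] yaw 0.012
[[-73.6, 37.7], [-72.6, -42.3], [76.4, 39.6], [77.4, -40.4]]
```

```bash
python3 -c "
from workcell import ctrl; print(ctrl.close_job())"
```

```text
the job is handed in; nothing more can be done
None
```

The carton lies flat, window up, about 25 mm or more inside the mat on every side; the glass and canister look unmoved, the hand is clear, and the job was handed in at about 8 s (no verdict was returned).

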